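Re-rack the hardy tools in reverse order

TASK

Move the four colour-collared hardy tools from the dark steel rack to the blue rack, in reverse order: the tool now at the left end must finish at the right end, the second from the left second from the right, and so on (left and right mean the same for both racks). Each tool should stand upright with its shank down in its own hole and its collar flat on the blue rack.

Things in the scene. Friction and masses are not known exactly. Their poses are not given: they have to be found in the camera images.
- source_rack: Fixed dark steel rack, a tool in each hole at the start, coloured tags along its -x margin; 80 (x) x 290 (y) x 50 mm high, a 12 mm plate on end legs. Four 36 mm square through holes at x = 0, y = +105, +35, -35, -105 mm. Origin: centre of its underside, on the bench. y axis within 12 degrees of world y, +y to the robot's left. It may be the nearer or the farther rack.
- target_rack: Fixed blue rack, empty at the start; 80 (x) x 290 (y) x 50 mm high, a 12 mm plate on end legs. Four 36 mm square through holes at x = 0, y = +105, +35, -35, -105 mm. Origin: centre of its underside, on the bench. y axis within 12 degrees of world y, +y to the robot's left. It may be the nearer or the farther rack.
- tool_red: Steel hardy tool, red collar, top a narrow straight chisel edge. Origin: centre of the shank's foot, 12 mm above the bench when racked; z up. Shank 18 mm square, 0 to 38 mm; collar 52 mm across, 38 to 46 mm, rests on the plate; 28 mm square grip block, faces square to x and y, 46 to 80 mm; top no wider, to 98 mm. Within 0.25 rad of square to the rack at the start. 0.3 to 0.65 kg.
- tool_yellow: Steel hardy tool, yellow collar, top a blunt cone. Origin: centre of the shank's foot, 12 mm above the bench when racked; z up. Shank 18 mm square, 0 to 38 mm; collar 52 mm across, 38 to 46 mm, rests on the plate; 28 mm square grip block, faces square to x and y, 46 to 80 mm; top no wider, to 98 mm. Within 0.25 rad of square to the rack at the start. 0.3 to 0.65 kg.
- tool_green: Steel hardy tool, green collar, top a rounded bar lying across. Origin: centre of the shank's foot, 12 mm above the bench when racked; z up. Shank 18 mm square, 0 to 38 mm; collar 52 mm across, 38 to 46 mm, rests on the plate; 28 mm square grip block, faces square to x and y, 46 to 80 mm; top no wider, to 98 mm. Within 0.25 rad of square to the rack at the start. 0.3 to 0.65 kg.
- tool_white: Steel hardy tool, white collar, top a round dome. Origin: centre of the shank's foot, 12 mm above the bench when racked; z up. Shank 18 mm square, 0 to 38 mm; collar 52 mm across, 38 to 46 mm, rests on the plate; 28 mm square grip block, faces square to x and y, 46 to 80 mm; top no wider, to 98 mm. Within 0.25 rad of square to the rack at the start. 0.3 to 0.65 kg.
- tag_red: Fixed red tag, 10 x 36 x 3 mm, on the dark rack's plate beside the hole where the red tool starts: a lasting record of that place. Origin: centre of that hole at the plate's top, 50 mm above the bench (the tag lies 34.5 mm to -x of it); axes as the rack's.
- tag_yellow: Fixed yellow tag, 10 x 36 x 3 mm, on the dark rack's plate beside the hole where the yellow tool starts: a lasting record of that place. Origin: centre of that hole at the plate's top, 50 mm above the bench (the tag lies 34.5 mm to -x of it); axes as the rack's.
- tag_green: Fixed green tag, 10 x 36 x 3 mm, on the dark rack's plate beside the hole where the green tool starts: a lasting record of that place. Origin: centre of that hole at the plate's top, 50 mm above the bench (the tag lies 34.5 mm to -x of it); axes as the rack's.
- tag_white: Fixed white tag, 10 x 36 x 3 mm, on the dark rack's plate beside the hole where the white tool starts: a lasting record of that place. Origin: centre of that hole at the plate's top, 50 mm above the bench (the tag lies 34.5 mm to -x of it); axes as the rack's.
Things that resemble listed ones, but are neither listed nor needed, are in the scene too. What is shaped like the tool_red but turquoise is not meant. What is shaped like the tool_yellow but pink is not meant.

How it is judged (in metres and radians):
At the end, for the whole second after the job is handed in: Each tool at rest in the blue hole that mirrors its starting hole in the dark rack (marked by the tag of its colour): within 12 mm of the hole's centre along each rack axis, foot 6 to 18 mm above the rack's underside, tilt under 0.1 rad, released (((y of tag_red in the frame of source_rack between 0.085 and 0.125 m and y of tool_red in the frame of target_rack between -0.117 and -0.093 m) or (y of tag_red in the frame of source_rack between 0.015 and 0.055 m and y of tool_red in the frame of target_rack between -0.047 and -0.023 m) or (y of tag_red in the frame of source_rack between -0.055 and -0.015 m and y of tool_red in the frame of target_rack between 0.023 and 0.047 m) or (y of tag_red in the frame of source_rack between -0.125 and -0.085 m and y of tool_red in the frame of target_rack between 0.093 and 0.117 m)) and x of tool_red in the frame of target_rack between -0.012 and 0.012 m and z of tool_red in the frame of target_rack between 0.006 and 0.018 m and angle between each of tool_red, tool_yellow, tool_green, tool_white's own z axis and vertical below 0.1 rad and linear speed of each of tool_red, tool_yellow, tool_green, tool_white below 0.02 m/s and angular speed of each of tool_red, tool_yellow, tool_green, tool_white below 0.2 rad/s and ((y of tag_yellow in the frame of source_rack between 0.085 and 0.125 m and y of tool_yellow in the frame of target_rack between -0.117 and -0.093 m) or (y of tag_yellow in the frame of source_rack between 0.015 and 0.055 m and y of tool_yellow in the frame of target_rack between -0.047 and -0.023 m) or (y of tag_yellow in the frame of source_rack between -0.055 and -0.015 m and y of tool_yellow in the frame of target_rack between 0.023 and 0.047 m) or (y of tag_yellow in the frame of source_rack between -0.125 and -0.085 m and y of tool_yellow in the frame of target_rack between 0.093 and 0.117 m)) and x of tool_yellow in the frame of target_rack between -0.012 and 0.012 m and z of tool_yellow in the frame of target_rack between 0.006 and 0.018 m and ((y of tag_green in the frame of source_rack between 0.085 and 0.125 m and y of tool_green in the frame of target_rack between -0.117 and -0.093 m) or (y of tag_green in the frame of source_rack between 0.015 and 0.055 m and y of tool_green in the frame of target_rack between -0.047 and -0.023 m) or (y of tag_green in the frame of source_rack between -0.055 and -0.015 m and y of tool_green in the frame of target_rack between 0.023 and 0.047 m) or (y of tag_green in the frame of source_rack between -0.125 and -0.085 m and y of tool_green in the frame of target_rack between 0.093 and 0.117 m)) and x of tool_green in the frame of target_rack between -0.012 and 0.012 m and z of tool_green in the frame of target_rack between 0.006 and 0.018 m and ((y of tag_white in the frame of source_rack between 0.085 and 0.125 m and y of tool_white in the frame of target_rack between -0.117 and -0.093 m) or (y of tag_white in the frame of source_rack between 0.015 and 0.055 m and y of tool_white in the frame of target_rack between -0.047 and -0.023 m) or (y of tag_white in the frame of source_rack between -0.055 and -0.015 m and y of tool_white in the frame of target_rack between 0.023 and 0.047 m) or (y of tag_white in the frame of source_rack between -0.125 and -0.085 m and y of tool_white in the frame of target_rack between 0.093 and 0.117 m)) and x of tool_white in the frame of target_rack between -0.012 and 0.012 m and z of tool_white in the frame of target_rack between 0.006 and 0.018 m); the robot touches nothing.
It also fails if it takes over 106 s, if anything falls off the work surface, if the arm or the gripper's body presses on something with over 40 N, if the wrist force passes 120 N, or if a joint passes its speed limit or range.

ROBOT

A 6-joint arm with a two-finger parallel gripper is mounted at the origin on the work surface. World frame = base frame: x ahead of the robot, y to its left, z up, the work surface at z = 0. Lengths are in m, angles in degrees, forces in N, time in s.
With the tool pointing down it reaches from about 0.275 to 0.825 m from the base axis. Payload 4.9 kg.
Tool frame: the origin (TCP) lies midway between the tips of the shut fingers; the grasp point (between the pads) lies 19 mm behind it; z points along the fingers, y is the direction in which the jaws open and shut (so a half turn about z gives the same grasp; the last joint's range is limited). The gripper opens to 85 mm and grips with 20 to 120 N. Pads are 22 mm wide; open, the fingers measure 114 mm over their backs; the gripper's body (76 mm by 85 mm) begins 54 mm behind the grasp point. The pads swing forward as they close: fully open they stand 13 mm farther back than shut.
Start: joints at [65.191, 18.69, -11.035, 60.275, 0, 82.311], TCP at [0.162, 0.526, 0.211] pointing down, gripper open.
Joint ranges: [-152.03, 152.03], [-55.5, 102.48], [-74.3, 77.21], [-110.64, 120.58], [-84.22, 78.4], [-180, 180]. Speed limits (degrees/s): [147.25, 147.25, 180, 180, 180, 180].

INTERFACE

Orientations are given as a 3x3 rotation matrix whose columns are the frame's x, y, z axes.
In Python, from plant import r gives the robot as it stands.
- The arm moves only by the tool step_arm, never from a script. Its argument "deltas" is a list of rows, each a list of 7 numbers: the shift along the world's x, y, z in m, then the turn, a rotation vector about the world's x, y, z in rad, then the closure, from 0 (fully open) to 1 (shut). In form: [[tx, ty, tz, ax, ay, az, hand], ...]. A call has 1 to 10 rows; each row shifts and turns the commanded pose from where the row before left it; what a row does not reach is not made up. A row lasts 1/10 s, in which the tool goes at most 50 mm and 8.59 degrees, less where a joint would pass 70% of its speed; a pose out of reach is approached as far as the arm can. A call with a gripper value outside its range is refused whole. The fingers move at their own pace and stop on an object; the grip force is fixed at half the most. Time passes only in rows, so rows that do not move let the fingers close. It gives the time, the measured TCP pose, the force and the opening at its end, in the units of the state.
- r.state(): the state, without advancing time (a new reading comes with each control period).
- r.capture(name): name is "scene" or "top"; returns a dict with "frame" (400x640x3 uint8, red, green, blue), "mtx" (3x3 intrinsics, pixels), "cam_to_world" (4x4, takes a point from camera to world coordinates). Camera axes: x right, y down, z forward; pixel columns grow to the right and rows downward; lengths in m; the calibration is good to about 2 mm. A picture is of the moment at which its call begins. There is no depth.
- r.sign_off(): hands the job in, once; it reports no verdict.
Trained networks look in a picture, given as the dict that the camera call returned (one of the last four; its "shot" number tells which), for a name from the list of things; names that differ only in an ending like _2 or _b are one class to them, and where a whole thing is asked for, a point or a joint stands for the part that bears it (a point fixed in the world has none). Each returns a list of dicts, best first, with "score" (0 to 1); they miss things now and then, are a little off and sometimes report something else, mostly with a low value. They report only what shows in the picture. A call takes as long as a camera call. They do not tell look-alikes from the thing itself.
- r.find_in(name, picture): "centre" ([x, y, z] in m, in the coordinates of the camera as it stood for that picture, good to about 4 mm: the middle of the surface that is visible of it).
The state is a dict: "clock": time; "joint_positions": joint angles; "joint_velocities": joint speeds; "tau": joint torques, N m; "tcp_pos": TCP position; "tcp_rot": TCP orientation; "wrist_force": force on the tool from outside, world axes, zero at the start; "ft_torque": the same for the moment, N m; "gripper_width": finger opening in m.
Only numpy, scipy, OpenCV 4.12 (cv2) and the standard library are available. Lean on these libraries where they do the work, as an engineer would, in place of code of your own. Each camera call takes 0.05 s, during which the arm holds its last target. There are 200 camera calls.

## Working session

There is one attempt and no reset: what is moved stays moved. The work goes in short steps, Python scripts to look and compute and a tool call to move; the robot and the scene stay as the last step left them, time stands still between calls to the robot, and variables do not carry over. Pictures are saved under pics/ and viewed, about 12 in all and at most 16, crops included, and the job is handed in when it is done.

Besides the shell and the picture viewer there is one more tool, called after "Call:" as name(argument=value, ...), one argument or row to a line, values as JSON. step_arm: Moves the arm, as the interface text tells. Its arguments: {"type":"object","properties":{"deltas":{"type":"array","items":{"type":"array","items":{"type":"number"}}}},"required":["deltas"]}

```bash
mkdir -p pics; ls; cat > h.py <<'E'
import numpy as np, cv2
from plant import r
def save(p,n,box=None,s=1):
    f=p["frame"][:,:,::-1]
    if box: f=f[box[1]:box[3],box[0]:box[2]]
    cv2.imwrite(f"pics/{n}.png",cv2.resize(f,None,fx=s,fy=s,interpolation=cv2.INTER_CUBIC))
def w(p,c): return (p["cam_to_world"]@np.r_[c,1])[:3]
def px(p,c):
    q=p["mtx"]@np.asarray(c); return (q[:2]/q[2]).round()
def proj(p,W):
    return px(p,(np.linalg.inv(p["cam_to_world"])@np.r_[W,1])[:3])
def plane(p,uv,z):
    d=p["cam_to_world"][:3,:3]@np.linalg.inv(p["mtx"])@np.r_[uv,1]; o=p["cam_to_world"][:3,3]
    return o+d*(z-o[2])/d[2]
E
python3 - <<'E'
from h import *
np.set_printoptions(precision=4,suppress=True)
for n in("scene","top"):
    p=r.capture(n); save(p,n+"0"); print(n,p["cam_to_world"][:3,3],p["mtx"][0,0])
    for o in "source_rack target_rack tool_red tool_yellow tool_green tool_white tag_red tag_yellow tag_green tag_white".split():
        for d in r.find_in(o,p)[:3]: print(o,round(d["score"],2),w(p,d["centre"]),px(p,d["centre"]))
print(r.state())
E
```

```text
pics
scene [ 0.981  -0.1352  0.5112] 409.9029163586373
source_rack 0.84 [0.4802 0.0476 0.0499] [353. 183.]
target_rack 0.97 [ 0.6572 -0.091   0.0484] [292. 283.]
tool_red 0.95 [0.5662 0.1349 0.0549] [422. 208.]
tool_red 0.83 [0.4665 0.0911 0.0737] [376. 164.]
tool_yellow 0.69 [ 0.3602 -0.0058  0.051 ] [308. 146.]
tool_yellow 0.67 [0.4613 0.025  0.0712] [338. 168.]
tool_green 0.59 [0.4781 0.0475 0.049 ] [353. 183.]
tool_green 0.58 [0.4625 0.1597 0.0688] [412. 160.]
tool_white 0.78 [ 0.4626 -0.0443  0.0716] [298. 174.]
top [ 0.4713 -0.0353  0.8216] 485.41720184418847
source_rack 0.88 [0.4566 0.056  0.0512] [265. 217.]
target_rack 0.74 [ 0.644  -0.0869  0.0534] [358. 101.]
tool_red 0.97 [0.5551 0.1349 0.056 ] [216. 153.]
tool_red 0.66 [0.4533 0.0919 0.0561] [242. 218.]
tool_red 0.57 [0.4525 0.0274 0.0563] [283. 220.]
tool_yellow 0.94 [ 0.3507 -0.0028  0.0489] [300. 284.]
tool_yellow 0.76 [0.4512 0.0233 0.0595] [285. 221.]
tool_green 0.98 [0.4577 0.1611 0.0647] [196. 214.]
tool_white 0.95 [ 0.4524 -0.046   0.0617] [329. 221.]
tag_red 0.46 [0.4201 0.0961 0.0552] [238. 239.]
tag_yellow 0.55 [0.4149 0.0273 0.054 ] [282. 243.]
tag_white 0.45 [ 0.4146 -0.0445  0.0529] [328. 245.]
{'clock': 1.1, 'joint_positions': array([ 65.19  ,  18.6906, -11.0342,  60.2738,   0.    ,  82.3098]), 'joint_velocities': array([0.0164, 0.0722, 0.0077, 0.0143, 0.0249, 0.0392]), 'tau': array([  0.0001, -44.3337,  26.2762,   0.0011,   0.0001,   0.    ]), 'tcp_pos': array([0.1619, 0.5257, 0.2111]), 'tcp_rot': array([[-0.9557,  0.2944,  0.    ],
       [ 0.2944,  0.9557,  0.    ],
       [-0.    ,  0.    , -1.    ]]), 'wrist_force': array([ 0.0311, -0.3342,  0.1417]), 'ft_torque': array([0.063 , 0.0256, 0.0251]), 'gripper_width': 0.08522780587660195}
```

```bash
python3 - <<'E'
import cv2
a=cv2.imread("pics/top0.png")[60:320,150:480]
cv2.imwrite("pics/top0c.png",cv2.resize(a,None,fx=2.3,fy=2.3,interpolation=cv2.INTER_CUBIC))
E
```

```text
(no output)
```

View pics/scene0.png

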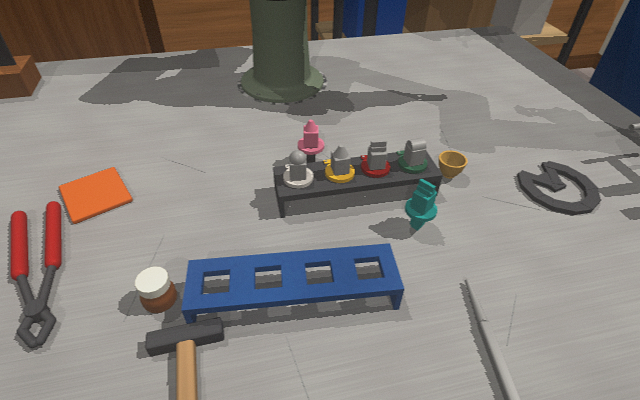

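View pics/top0c.png

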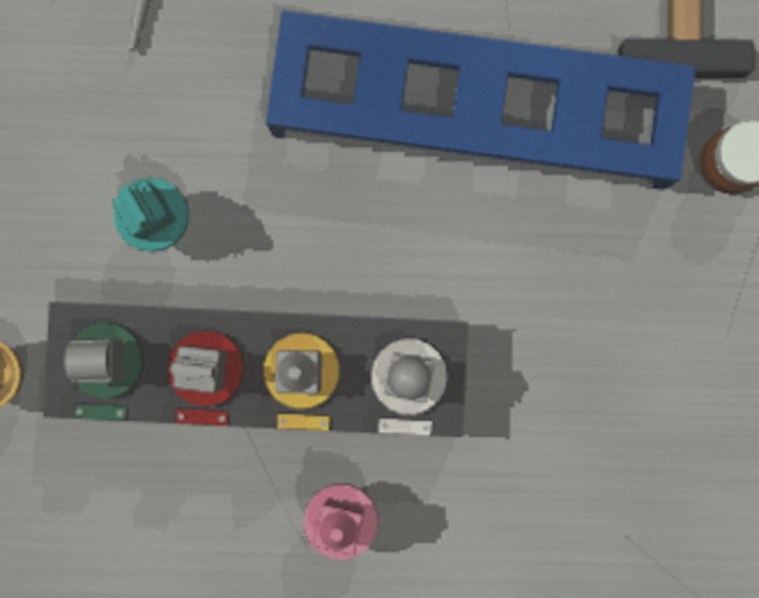

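```bash
cat > m.py <<'E'
from h import *
np.set_printoptions(precision=4,suppress=True)
def rect(p,z,x0,x1,y0,y1,s=2000):
    # world-plane rectification: up=+x, left=+y
    W=[(x1,y1),(x1,y0),(x0,y0),(x0,y1)]
    src=[]
    for a in W:
        q=p["mtx"]@(np.linalg.inv(p["cam_to_world"])@np.r_[a,z,1])[:3]; src.append(q[:2]/q[2])
    n=(int((y1-y0)*s),int((x1-x0)*s))
    H=cv2.getPerspectiveTransform(np.float32(src),np.float32([(0,0),(n[0],0),n,(0,n[1])]))
    return cv2.warpPerspective(p["frame"],H,n,flags=cv2.INTER_CUBIC)
def uw(u,v,x1,y1,s=2000): return x1-v/s,y1-u/s
E
python3 - <<'E'
from m import *
p=r.capture("top")
# tags: z .053
B=(.38,.52,-.12,.22)
im=rect(p,.053,*B); hsv=cv2.cvtColor(im,cv2.COLOR_RGB2HSV)
h,s,v=[hsv[...,i].astype(int) for i in range(3)]
M=dict(red=((h<6)|(h>174))&(s>150)&(v>60),yellow=(h>15)&(h<32)&(s>120)&(v>100),green=(h>60)&(h<90)&(s>80)&(v>30),white=(s<40)&(v>185))
for k,m in M.items():
    c,_=cv2.findContours(m.astype(np.uint8),cv2.RETR_EXTERNAL,2)
    for q in c:
        if cv2.contourArea(q)<300: continue
        (u,vv),d,a=cv2.minAreaRect(q); print(k,np.array(uw(u,vv,B[1],B[3])),np.array(d)/2,round(a,1),cv2.contourArea(q)/4)
# collars at .058
im=rect(p,.058,*B); hsv=cv2.cvtColor(im,cv2.COLOR_RGB2HSV)
h,s,v=[hsv[...,i].astype(int) for i in range(3)]
M=dict(red=((h<6)|(h>174))&(s>150)&(v>60),yellow=(h>15)&(h<32)&(s>120)&(v>100),green=(h>60)&(h<90)&(s>80)&(v>30),white=(s<40)&(v>170))
for k,m in M.items():
    m=m.astype(np.uint8); m[int((B[1]-.4275)*2000):]=0
    n,l,st,ce=cv2.connectedComponentsWithStats(m); 
    pts=np.argwhere(m)[:,::-1].astype(np.float32)
    (u,vv),R=cv2.minEnclosingCircle(pts); print("collar",k,uw(u,vv,B[1],B[3]),R/2)
# blue rack z=.05
B2=(.56,.74,-.28,.12); im=rect(p,.05,*B2); hsv=cv2.cvtColor(im,cv2.COLOR_RGB2HSV)
m=((hsv[...,0]>100)&(hsv[...,0]<125)&(hsv[...,1]>120)&(hsv[...,2]>85)).astype(np.uint8)
c,hi=cv2.findContours(m,cv2.RETR_CCOMP,2)
for q in c:
    if cv2.contourArea(q)<1500: continue
    (u,vv),d,a=cv2.minAreaRect(q); print("blue",np.array(uw(u,vv,B2[1],B2[3])),np.array(d)/2,round(a,1))
# top views at z=.092
im=rect(p,.092,*B)
cv2.imwrite("pics/tools.png",cv2.resize(im[60:230,60:660,::-1],None,fx=1.33,fy=1.33,interpolation=cv2.INTER_CUBIC))
E
```

```text
red [0.4169 0.0978] [33.6242  8.1679] 1.8 172.25
red [0.4309 0.0978] [ 9.9322 34.8586] 85.6 191.125
red [0.4699 0.0958] [39.5655 10.3838] 5.1 250.75
yellow [0.4156 0.0285] [35.8775  9.844 ] 1.7 314.875
yellow [0.4507 0.0312] [51.5 51.5] 90.0 2068.375
white [ 0.4137 -0.0412] [33.4581  8.1259] 1.0 164.875
white [ 0.4352 -0.0288] [36.7622  9.8904] 43.9 102.625
collar red (0.4507640838623047, 0.09623591613769532) 25.12225914001465
collar yellow (0.4506089553833008, 0.03053268432617187) 26.03271484375
collar green (0.4542532730102539, 0.16467248916625976) 24.31092071533203
collar white (0.44879824829101567, -0.04291769409179688) 25.032649993896484
blue [ 0.6448 -0.0883] [289.0488  79.9439] 6.2
blue [ 0.6331 -0.1919] [38.3197 38.8719] 6.3
blue [ 0.6409 -0.1222] [38.1838 38.1576] 6.0
blue [ 0.6489 -0.0531] [39.085  38.6584] 5.4
blue [0.6568 0.0163] [39.2842 39.3645] 5.5
```

View pics/tools.png

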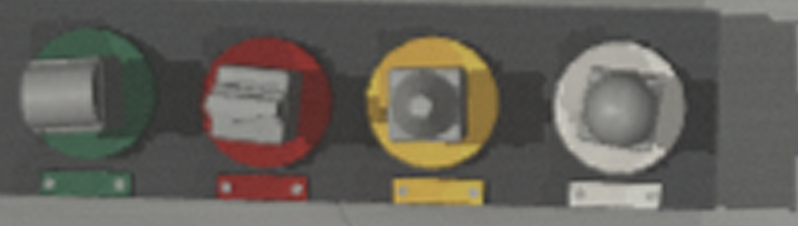

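Call:
step_arm(
  deltas=[
    [0.018,-0.0356,0,0,0,-0.0882,0],
    [0.018,-0.0356,0,0,0,-0.0882,0],
    [0.018,-0.0356,0,0,0,-0.0882,0],
    [0.018,-0.0356,0,0,0,-0.0882,0],
    [0.018,-0.0356,0,0,0,-0.0882,0],
    [0.018,-0.0356,0,0,0,-0.0882,0],
    [0.018,-0.0356,0,0,0,-0.0882,0],
    [0.018,-0.0356,0,0,0,-0.0882,0],
    [0.018,-0.0356,0,0,0,-0.0882,0],
    [0.018,-0.0356,0,0,0,-0.0882,0],
  ],
)

```text
clock: 2.15
tcp_pos: [0.3425, 0.1682, 0.2114]
tcp_rot: [[-0.377, 0.926, 0.001], [0.926, 0.377, 0.0], [-0.0, 0.001, -1.0]]
wrist_force: [0.4, 0.9, -0.1]
gripper_width: 0.0855
```

Call:
step_arm(
  deltas=[
    [0.018,-0.0356,0,0,0,-0.0882,0],
    [0.018,-0.0356,0,0,0,-0.0882,0],
    [0.018,-0.0356,0,0,0,-0.0882,0],
    [0.018,-0.0356,0,0,0,-0.0882,0],
    [0.018,-0.0356,0,0,0,-0.0882,0],
    [0.018,-0.0356,0,0,0,-0.0882,0],
    [0,0,0,0,0,0,0],
    [0,0,0,0,0,0,0],
  ],
)

```text
clock: 2.95
tcp_pos: [0.4498, -0.0445, 0.2109]
tcp_rot: [[0.14, 0.99, -0.001], [0.99, -0.14, 0.0], [0.0, -0.001, -1.0]]
wrist_force: [-0.6, 1.1, 0.1]
gripper_width: 0.0854
```

Call:
step_arm(
  deltas=[
    [0,0,-0.04,0,0,0,0],
    [0,0,-0.04,0,0,0,0],
    [0,0,-0.04,0,0,0,0],
    [0,0,-0.02,0,0,0,0],
    [0,0,-0.01,0,0,0,0],
    [0,0,0,0,0,0,1],
    [0,0,0,0,0,0,1],
    [0,0,0,0,0,0,1],
    [0,0,0,0,0,0,1],
    [0,0,0,0,0,0,1],
  ],
)

```text
clock: 3.95
tcp_pos: [0.4505, -0.0441, 0.0625]
tcp_rot: [[0.139, 0.99, 0.002], [0.99, -0.139, -0.001], [-0.0, 0.002, -1.0]]
wrist_force: [-1.7, 0.0, 7.3]
gripper_width: 0.0264
```

Call:
step_arm(
  deltas=[
    [0,0,0,0,0,0,1],
    [0,0,0,0,0,0,1],
    [0,0,0.02,0,0,0,1],
    [0,0,0.04,0,0,0,1],
    [0,0,0.04,0,0,0,1],
    [0,0,0.02,0,0,0,1],
    [0,0,0,0,0,0,1],
  ],
)

```text
clock: 4.65
tcp_pos: [0.452, -0.0445, 0.1841]
tcp_rot: [[0.139, 0.99, 0.006], [0.99, -0.139, -0.002], [-0.001, 0.006, -1.0]]
wrist_force: [0.4, 0.3, -3.6]
gripper_width: 0.0264
```

Call:
step_arm(
  deltas=[
    [0.0342,0.0102,0,0,0,0.0058,1],
    [0.0342,0.0102,0,0,0,0.0058,1],
    [0.0342,0.0102,0,0,0,0.0058,1],
    [0.0342,0.0102,0,0,0,0.0058,1],
    [0.0342,0.0102,0,0,0,0.0058,1],
    [0.0342,0.0102,0,0,0,0.0058,1],
    [0,0,-0.03,0,0,0,1],
    [0,0,-0.03,0,0,0,1],
    [0,0,0,0,0,0,1],
  ],
)

```text
clock: 5.55
tcp_pos: [0.6498, 0.0178, 0.1136]
tcp_rot: [[0.104, 0.994, -0.013], [0.995, -0.104, 0.001], [-0.0, -0.013, -1.0]]
wrist_force: [-1.2, 0.2, -5.1]
gripper_width: 0.0255
```

```bash
python3 - <<'E'
from h import *
p=r.capture("scene"); save(p,"s1",(180,130,430,320),3)
E
```

```text
(no output)
```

View pics/s1.png

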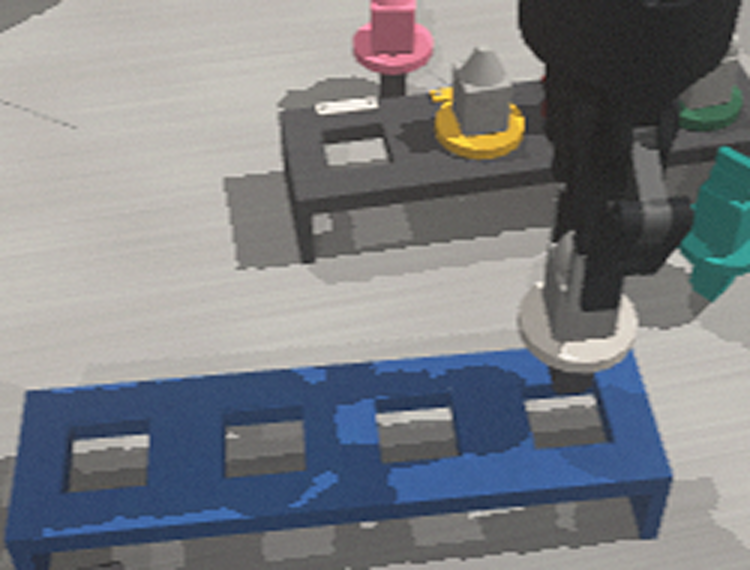

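Call:
step_arm(
  deltas=[
    [0,0,0,0,0,0,1],
    [0,0,0,0,0,0,1],
  ],
)

```text
clock: 5.8
tcp_pos: [0.6562, 0.017, 0.1227]
tcp_rot: [[0.104, 0.995, 0.003], [0.995, -0.104, -0.0], [0.0, 0.003, -1.0]]
wrist_force: [-0.2, 0.3, -3.6]
gripper_width: 0.0264
```

```bash
python3 - <<'E'
from m import *
p=r.capture("scene"); f=p["frame"]; hsv=cv2.cvtColor(f,cv2.COLOR_RGB2HSV)
m=((hsv[...,1]<40)&(hsv[...,2]>175)).astype(np.uint8); m[:222]=0;m[253:]=0;m[:,:345]=0;m[:,395:]=0
pt=np.argwhere(m)[:,::-1].astype(np.float32); u0,v0=pt.min(0);u1,v1=pt.max(0);print(u0,u1,v0,v1,len(pt))
z=.121-.050+.046
print("collar mid at z",z,plane(p,((u0+u1)/2,(v0+v1)/2-1),z), "L/R",plane(p,(u0,(v0+v1)/2),z),plane(p,(u1,(v0+v1)/2),z))
print(r.state()["tcp_pos"])
E
```

```text
345.0 394.0 222.0 252.0 515
collar mid at z 0.11699999999999999 [0.6563 0.0118 0.117 ] L/R [ 0.6511 -0.0193  0.117 ] [0.6647 0.042  0.117 ]
[0.6562 0.017  0.1229]
```

Call:
step_arm(
  deltas=[
    [0,0,-0.02,0,0,0,1],
    [0,0,-0.02,0,0,0,1],
    [0,0,-0.01,0,0,0,1],
    [0,0,-0.007,0,0,0,1],
    [0,0,0,0,0,0,1],
    [0,0,0,0,0,0,1],
  ],
)

```text
clock: 6.45
tcp_pos: [0.6558, 0.0172, 0.065]
tcp_rot: [[0.104, 0.995, 0.001], [0.995, -0.104, -0.0], [0.0, 0.001, -1.0]]
wrist_force: [0.1, -0.4, -4.3]
gripper_width: 0.026
```

Call:
step_arm(
  deltas=[
    [0,0,-0.002,0,0,0,1],
    [0,0,0,0,0,0,0],
    [0,0,0,0,0,0,0],
    [0,0,0,0,0,0,0],
    [0,0,0,0,0,0,0],
    [0,0,0,0,0,0,0],
    [0,0,0.02,0,0,0,0],
    [0,0,0.04,0,0,0,0],
    [0,0,0.04,0,0,0,0],
    [0,0,0.04,0,0,0,0],
  ],
)

```text
clock: 7.45
tcp_pos: [0.6548, 0.0172, 0.2035]
tcp_rot: [[0.104, 0.995, -0.0], [0.995, -0.104, 0.0], [-0.0, -0.0, -1.0]]
wrist_force: [0.6, -0.6, -0.7]
gripper_width: 0.0853
```

Call:
step_arm(
  deltas=[
    [-0.0342,0.0022,0,0,0,0.0167,0],
    [-0.0342,0.0022,0,0,0,0.0167,0],
    [-0.0342,0.0022,0,0,0,0.0167,0],
    [-0.0342,0.0022,0,0,0,0.0167,0],
    [-0.0342,0.0022,0,0,0,0.0167,0],
    [-0.0342,0.0022,0,0,0,0.0167,0],
    [0,0,0,0,0,0,0],
    [0,0,0,0,0,0,0],
    [0,0,0,0,0,0,0],
  ],
)

```text
clock: 8.35
tcp_pos: [0.4514, 0.0303, 0.2025]
tcp_rot: [[0.004, 1.0, 0.002], [1.0, -0.004, -0.0], [-0.0, 0.002, -1.0]]
wrist_force: [0.2, 1.1, 0.1]
gripper_width: 0.0855
```

```bash
python3 - <<'E'
from h import *
p=r.capture("scene"); save(p,"s2",(180,130,430,320),3)
for d in r.find_in("tool_white",p): print(d["score"],w(p,d["centre"]))
E
```

```text
0.91 [0.66612566 0.01293801 0.06987361]
```

View pics/s2.png

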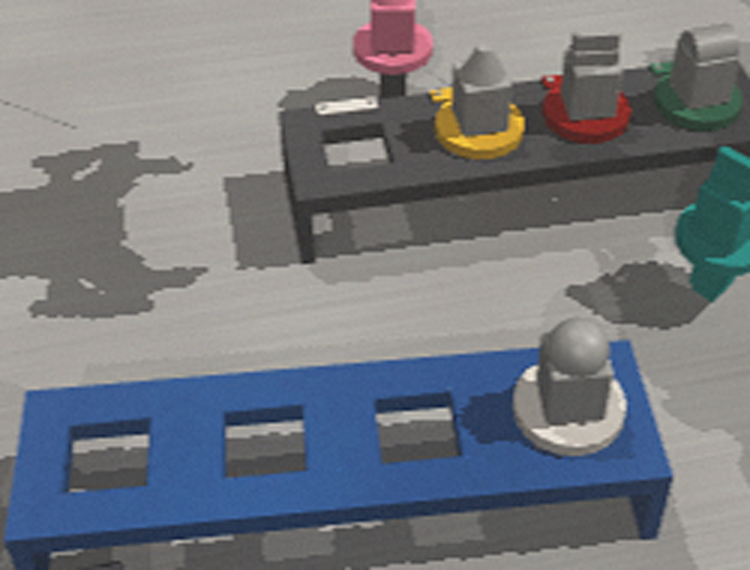

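Call:
step_arm(
  deltas=[
    [0,0,-0.04,0,0,0,0],
    [0,0,-0.04,0,0,0,0],
    [0,0,-0.04,0,0,0,0],
    [0,0,-0.013,0,0,0,0],
    [0,0,-0.007,0,0,0,0],
    [0,0,0,0,0,0,1],
    [0,0,0,0,0,0,1],
    [0,0,0,0,0,0,1],
    [0,0,0,0,0,0,1],
    [0,0,0,0,0,0,1],
  ],
)

```text
clock: 9.45
tcp_pos: [0.4511, 0.0303, 0.0633]
tcp_rot: [[0.004, 1.0, 0.003], [1.0, -0.004, -0.0], [-0.0, 0.003, -1.0]]
wrist_force: [-0.6, 0.1, 5.0]
gripper_width: 0.0258
```

Call:
step_arm(
  deltas=[
    [0,0,0,0,0,0,1],
    [0,0,0,0,0,0,1],
    [0,0,0.02,0,0,0,1],
    [0,0,0.04,0,0,0,1],
    [0,0,0.04,0,0,0,1],
    [0,0,0.02,0,0,0,1],
    [0,0,0,0,0,0,1],
    [0,0,0,0,0,0,1],
  ],
)

```text
clock: 10.25
tcp_pos: [0.4494, 0.0305, 0.1815]
tcp_rot: [[0.004, 1.0, -0.0], [1.0, -0.004, 0.0], [0.0, -0.0, -1.0]]
wrist_force: [-0.3, 0.1, -3.9]
gripper_width: 0.0262
```

Call:
step_arm(
  deltas=[
    [0.0332,-0.0139,0,0,0,-0.0167,1],
    [0.0332,-0.0139,0,0,0,-0.0167,1],
    [0.0332,-0.0139,0,0,0,-0.0167,1],
    [0.0332,-0.0139,0,0,0,-0.0167,1],
    [0.0332,-0.0139,0,0,0,-0.0167,1],
    [0.0332,-0.0139,0,0,0,-0.0167,1],
    [0,0,-0.03,0,0,0,1],
    [0,0,-0.025,0,0,0,1],
    [0,0,0,0,0,0,1],
    [0,0,0,0,0,0,1],
  ],
)

```text
clock: 11.25
tcp_pos: [0.6474, -0.0526, 0.1249]
tcp_rot: [[0.104, 0.995, -0.005], [0.995, -0.104, 0.001], [0.0, -0.005, -1.0]]
wrist_force: [1.2, -0.4, -2.2]
gripper_width: 0.0259
```

Call:
step_arm(
  deltas=[
    [0,0,0,0,0,0,1],
    [0,0,-0.02,0,0,0,1],
    [0,0,-0.02,0,0,0,1],
    [0,0,-0.015,0,0,0,1],
    [0,0,-0.005,0,0,0,1],
    [0,0,0,0,0,0,1],
    [0,0,0,0,0,0,1],
  ],
)

```text
clock: 11.95
tcp_pos: [0.6502, -0.0531, 0.0686]
tcp_rot: [[0.104, 0.995, 0.002], [0.995, -0.104, -0.0], [-0.0, 0.002, -1.0]]
wrist_force: [0.3, 0.1, -4.4]
gripper_width: 0.0255
```

Call:
step_arm(
  deltas=[
    [0,0,-0.005,0,0,0,1],
    [0,0,0,0,0,0,1],
    [0,0,0,0,0,0,0],
    [0,0,0,0,0,0,0],
    [0,0,0,0,0,0,0],
    [0,0,0,0,0,0,0],
    [0,0,0,0,0,0,0],
    [0,0,0.02,0,0,0,0],
    [0,0,0.04,0,0,0,0],
    [0,0,0.04,0,0,0,0],
  ],
)

```text
clock: 12.95
tcp_pos: [0.6482, -0.0528, 0.1623]
tcp_rot: [[0.104, 0.995, -0.002], [0.995, -0.104, 0.0], [0.0, -0.002, -1.0]]
wrist_force: [0.7, -0.1, -0.1]
gripper_width: 0.0856
```

Call:
step_arm(
  deltas=[
    [0,0,0.04,0,0,0,0],
    [-0.0331,0.025,0,0,0,0,0],
    [-0.0331,0.025,0,0,0,0,0],
    [-0.0331,0.025,0,0,0,0,0],
    [-0.0331,0.025,0,0,0,0,0],
    [-0.0331,0.025,0,0,0,0,0],
    [-0.0331,0.025,0,0,0,0,0],
    [0,0,0,0,0,0,0],
    [0,0,0,0,0,0,0],
    [0,0,0,0,0,0,0],
  ],
)

```text
clock: 13.95
tcp_pos: [0.4517, 0.0967, 0.2024]
tcp_rot: [[0.105, 0.995, 0.001], [0.995, -0.105, -0.0], [-0.0, 0.001, -1.0]]
wrist_force: [0.5, -0.0, -0.1]
gripper_width: 0.0853
```

```bash
python3 - <<'E'
from h import *
p=r.capture("scene"); save(p,"s3",(180,130,430,320),3)
E
```

```text
(no output)
```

View pics/s3.png

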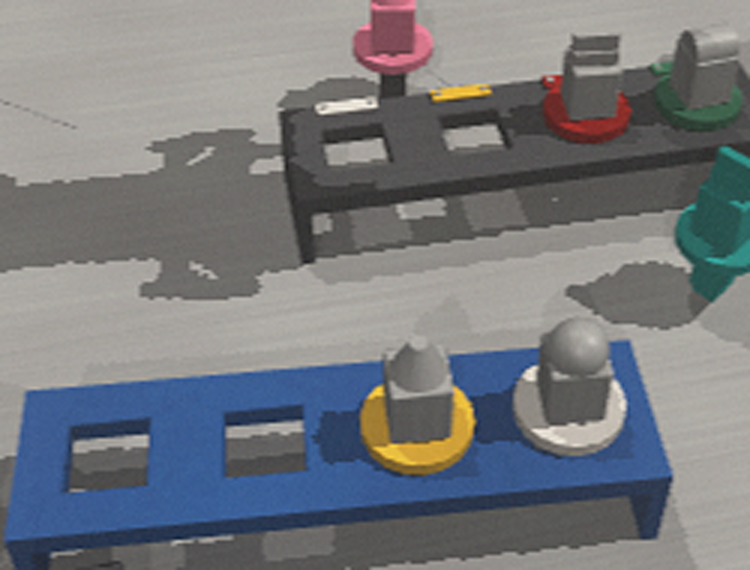

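White and yellow sit flat in the blue rack. Now red: pick up, then to hole (0.641, -0.122).

Call:
step_arm(
  deltas=[
    [0,0,-0.04,0,0,0,0],
    [0,0,-0.04,0,0,0,0],
    [0,0,-0.04,0,0,0,0],
    [0,0,-0.013,0,0,0,0],
    [0,0,-0.007,0,0,0,0],
    [0,0,0,0,0,0,1],
    [0,0,0,0,0,0,1],
    [0,0,0,0,0,0,1],
    [0,0,0,0,0,0,1],
    [0,0,0,0,0,0,1],
  ],
)

```text
clock: 15.0
tcp_pos: [0.4512, 0.0971, 0.0633]
tcp_rot: [[0.104, 0.995, 0.002], [0.995, -0.104, 0.0], [0.0, 0.002, -1.0]]
wrist_force: [-1.4, -0.0, 6.7]
gripper_width: 0.0264
```

Call:
step_arm(
  deltas=[
    [0,0,0,0,0,0,1],
    [0,0,0,0,0,0,1],
    [0,0,0.02,0,0,0,1],
    [0,0,0.04,0,0,0,1],
    [0,0,0.04,0,0,0,1],
    [0,0,0.02,0,0,0,1],
    [0,0,0,0,0,0,1],
    [0,0,0,0,0,0,1],
  ],
)

```text
clock: 15.8
tcp_pos: [0.4499, 0.097, 0.1814]
tcp_rot: [[0.104, 0.995, -0.001], [0.995, -0.104, -0.0], [-0.0, -0.001, -1.0]]
wrist_force: [-0.9, -0.2, -5.6]
gripper_width: 0.0259
```

Call:
step_arm(
  deltas=[
    [0.0237,-0.0274,0,0,0,0,1],
    [0.0237,-0.0274,0,0,0,0,1],
    [0.0237,-0.0274,0,0,0,0,1],
    [0.0237,-0.0274,0,0,0,0,1],
    [0.0237,-0.0274,0,0,0,0,1],
    [0.0237,-0.0274,0,0,0,0,1],
    [0.0237,-0.0274,0,0,0,0,1],
    [0.0237,-0.0274,0,0,0,0,1],
    [0,0,-0.03,0,0,0,1],
    [0,0,-0.025,0,0,0,1],
  ],
)

```text
clock: 16.8
tcp_pos: [0.6391, -0.123, 0.1229]
tcp_rot: [[0.106, 0.994, -0.004], [0.994, -0.106, 0.001], [0.001, -0.004, -1.0]]
wrist_force: [-0.9, 0.1, -5.4]
gripper_width: 0.0259
```

Call:
step_arm(
  deltas=[
    [0,0,0,0,0,0,1],
    [0,0,0,0,0,0,1],
    [0,0,0,0,0,0,1],
    [0,0,-0.02,0,0,0,1],
    [0,0,-0.02,0,0,0,1],
    [0,0,-0.015,0,0,0,1],
    [0,0,-0.005,0,0,0,1],
    [0,0,0,0,0,0,1],
    [0,0,0,0,0,0,1],
  ],
)

```text
clock: 17.7
tcp_pos: [0.6412, -0.1224, 0.0686]
tcp_rot: [[0.104, 0.995, 0.002], [0.995, -0.104, -0.001], [-0.0, 0.002, -1.0]]
wrist_force: [0.2, 0.2, -5.5]
gripper_width: 0.026
```

Call:
step_arm(
  deltas=[
    [0,0,-0.005,0,0,0,1],
    [0,0,0,0,0,0,1],
    [0,0,0,0,0,0,0],
    [0,0,0,0,0,0,0],
    [0,0,0,0,0,0,0],
    [0,0,0,0,0,0,0],
    [0,0,0,0,0,0,0],
    [0,0,0.02,0,0,0,0],
    [0,0,0.04,0,0,0,0],
    [0,0,0.04,0,0,0,0],
  ],
)

```text
clock: 18.7
tcp_pos: [0.6392, -0.1219, 0.1623]
tcp_rot: [[0.104, 0.995, -0.002], [0.995, -0.104, 0.001], [0.0, -0.002, -1.0]]
wrist_force: [1.4, -0.9, 0.8]
gripper_width: 0.0857
```

Call:
step_arm(
  deltas=[
    [0,0,0.04,0,0,0,0],
    [-0.0208,0.032,0,0,0,0.0087,0],
    [-0.0208,0.032,0,0,0,0.0087,0],
    [-0.0208,0.032,0,0,0,0.0087,0],
    [-0.0208,0.032,0,0,0,0.0087,0],
    [-0.0208,0.032,0,0,0,0.0087,0],
    [-0.0208,0.032,0,0,0,0.0087,0],
    [-0.0208,0.032,0,0,0,0.0087,0],
    [-0.0208,0.032,0,0,0,0.0087,0],
    [-0.0208,0.032,0,0,0,0.0087,0],
  ],
)

```text
clock: 19.7
tcp_pos: [0.4519, 0.167, 0.2023]
tcp_rot: [[0.026, 1.0, 0.0], [1.0, -0.026, 0.0], [0.0, 0.0, -1.0]]
wrist_force: [1.2, 0.5, 0.2]
gripper_width: 0.0857
```

Call:
step_arm(
  deltas=[
    [0,0,0,0,0,0,0],
    [0,0,0,0,0,0,0],
    [0,0,0,0,0,0,0],
  ],
)

```text
clock: 20.0
tcp_pos: [0.4536, 0.1653, 0.2022]
tcp_rot: [[0.027, 1.0, 0.001], [1.0, -0.027, -0.0], [-0.0, 0.001, -1.0]]
wrist_force: [0.3, -0.7, 0.5]
gripper_width: 0.0855
```

```bash
python3 - <<'E'
from h import *
p=r.capture("scene"); save(p,"s4",(180,130,450,320),2.9)
E
```

```text
(no output)
```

View pics/s4.png

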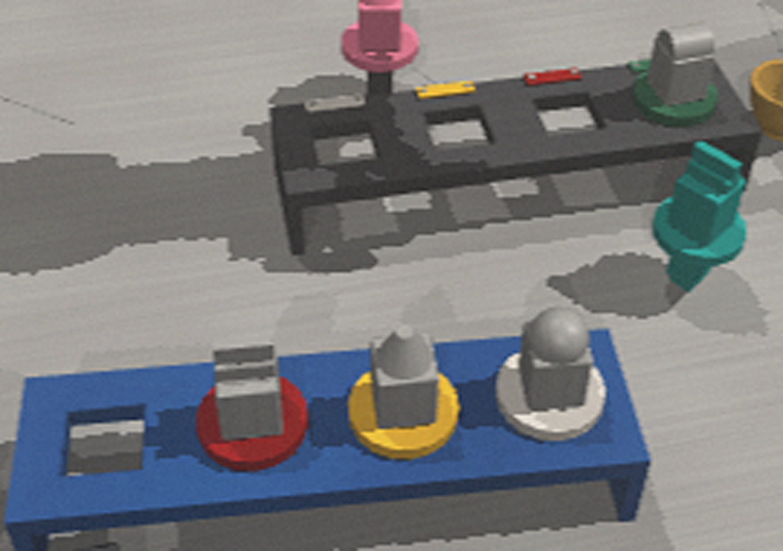

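Call:
step_arm(
  deltas=[
    [0,0,-0.04,0,0,0,0],
    [0,0,-0.04,0,0,0,0],
    [0,0,-0.04,0,0,0,0],
    [0,0,-0.013,0,0,0,0],
    [0,0,-0.007,0,0,0,0],
    [0,0,0,0,0,0,1],
    [0,0,0,0,0,0,1],
    [0,0,0,0,0,0,1],
    [0,0,0,0,0,0,1],
    [0,0,0,0,0,0,1],
  ],
)

```text
clock: 21.05
tcp_pos: [0.4543, 0.166, 0.0636]
tcp_rot: [[0.026, 1.0, 0.003], [1.0, -0.026, 0.0], [0.0, 0.003, -1.0]]
wrist_force: [-0.8, -0.1, 7.5]
gripper_width: 0.0267
```

Call:
step_arm(
  deltas=[
    [0,0,0,0,0,0,1],
    [0,0,0,0,0,0,1],
    [0,0,0.02,0,0,0,1],
    [0,0,0.04,0,0,0,1],
    [0,0,0.04,0,0,0,1],
    [0,0,0.02,0,0,0,1],
    [0,0,0,0,0,0,1],
    [0,0,0,0,0,0,1],
  ],
)

```text
clock: 21.85
tcp_pos: [0.4523, 0.1658, 0.1814]
tcp_rot: [[0.026, 1.0, -0.001], [1.0, -0.026, -0.0], [-0.0, -0.001, -1.0]]
wrist_force: [-0.4, -0.6, -5.3]
gripper_width: 0.0259
```

Call:
step_arm(
  deltas=[
    [0.018,-0.0358,0,0,0,-0.0078,1],
    [0.018,-0.0358,0,0,0,-0.0078,1],
    [0.018,-0.0358,0,0,0,-0.0078,1],
    [0.018,-0.0358,0,0,0,-0.0078,1],
    [0.018,-0.0358,0,0,0,-0.0078,1],
    [0.018,-0.0358,0,0,0,-0.0078,1],
    [0.018,-0.0358,0,0,0,-0.0078,1],
    [0.018,-0.0358,0,0,0,-0.0078,1],
    [0.018,-0.0358,0,0,0,-0.0078,1],
    [0.018,-0.0358,0,0,0,-0.0078,1],
  ],
)

```text
clock: 22.85
tcp_pos: [0.6318, -0.193, 0.1786]
tcp_rot: [[0.104, 0.995, -0.005], [0.995, -0.104, 0.002], [0.002, -0.005, -1.0]]
wrist_force: [1.0, -0.2, -3.9]
gripper_width: 0.0261
```

Call:
step_arm(
  deltas=[
    [0,0,0,0,0,0,1],
    [0,0,-0.03,0,0,0,1],
    [0,0,-0.025,0,0,0,1],
    [0,0,0,0,0,0,1],
    [0,0,0,0,0,0,1],
    [0,0,0,0,0,0,1],
  ],
)

```text
clock: 23.45
tcp_pos: [0.6335, -0.1921, 0.1278]
tcp_rot: [[0.104, 0.995, 0.001], [0.995, -0.104, -0.0], [-0.0, 0.001, -1.0]]
wrist_force: [0.2, -0.3, -4.3]
gripper_width: 0.0262
```

```bash
python3 - <<'E'
from h import *
p=r.capture("scene"); save(p,"s5",(120,170,420,350),2.6)
E
```

```text
(no output)
```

View pics/s5.png

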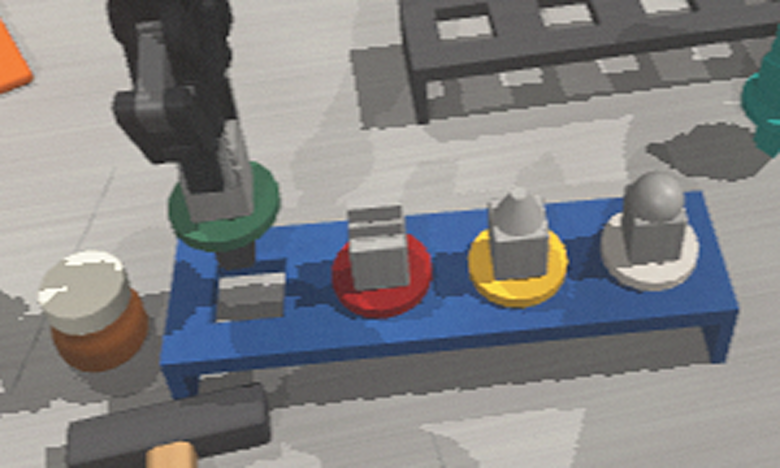

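```bash
python3 - <<'E'
from m import *
p=r.capture("scene")
for W in ([.6335,-.192,.118],[.633,-.192,.05]): print((proj(p,W)-[120,170])*2.6)
f=p["frame"];hsv=cv2.cvtColor(f,cv2.COLOR_RGB2HSV);h,s,v=[hsv[...,i].astype(int) for i in range(3)]
m=((h>60)&(h<90)&(s>80)&(v>30)).astype(np.uint8); m[:220]=0;m[:,:170]=0;m[:,260:]=0
x,y,w_,h_=cv2.boundingRect(m); print(x,y,w_,h_)
for u in(x,x+w_):print(plane(p,(u,y+h_/2),.118))
E
```

```text
[223.6 205.4]
[247.  288.6]
185 233 42 33
[ 0.6291 -0.2172  0.118 ]
[ 0.6402 -0.167   0.118 ]
```

Collar centre is at y ≈ -0.192, as expected. Lower and release.

Call:
step_arm(
  deltas=[
    [0,0,-0.02,0,0,0,1],
    [0,0,-0.02,0,0,0,1],
    [0,0,-0.015,0,0,0,1],
    [0,0,-0.005,0,0,0,1],
    [0,0,0,0,0,0,1],
    [0,0,0,0,0,0,1],
  ],
)

```text
clock: 24.15
tcp_pos: [0.6338, -0.1925, 0.0684]
tcp_rot: [[0.104, 0.995, 0.002], [0.995, -0.104, -0.001], [-0.001, 0.002, -1.0]]
wrist_force: [0.9, -0.1, -4.3]
gripper_width: 0.0261
```

Call:
step_arm(
  deltas=[
    [0,0,-0.004,0,0,0,1],
    [0,0,0,0,0,0,1],
    [0,0,0,0,0,0,0],
    [0,0,0,0,0,0,0],
    [0,0,0,0,0,0,0],
    [0,0,0,0,0,0,0],
    [0,0,0,0,0,0,0],
    [0,0,0.02,0,0,0,0],
    [0,0,0.04,0,0,0,0],
    [0,0,0.04,0,0,0,0],
  ],
)

```text
clock: 25.15
tcp_pos: [0.6321, -0.1918, 0.1633]
tcp_rot: [[0.104, 0.995, -0.002], [0.995, -0.104, 0.001], [0.001, -0.002, -1.0]]
wrist_force: [1.2, -0.7, 0.1]
gripper_width: 0.0853
```

Call:
step_arm(
  deltas=[
    [0,0,0.04,0,0,0,0],
    [-0.03,0,0.02,0,0,0,0],
    [-0.04,0,0,0,0,0,0],
    [-0.04,0,0,0,0,0,0],
    [-0.04,0,0,0,0,0,0],
    [-0.03,0,0,0,0,0,0],
    [0,0,0,0,0,0,0],
    [0,0,0,0,0,0,0],
    [0,0,0,0,0,0,0],
  ],
)

```text
clock: 26.05
tcp_pos: [0.4541, -0.1925, 0.2234]
tcp_rot: [[0.104, 0.995, 0.001], [0.995, -0.104, -0.001], [-0.0, 0.001, -1.0]]
wrist_force: [0.4, 0.3, 0.3]
gripper_width: 0.0857
```

```bash
python3 - <<'E'
from m import *
p=r.capture("scene"); save(p,"s6",(120,170,420,350),2.6)
p=r.capture("top"); B2=(.56,.74,-.28,.12); im=rect(p,.058,*B2)
cv2.imwrite("pics/t6.png",im[...,::-1])
for t in "green red yellow white".split():
    for d in r.find_in("tool_"+t,p)[:1]: print(t,d["score"],w(p,d["centre"]))
print(r.state()["tcp_pos"],r.state()["wrist_force"])
E
```

```text
green 0.85 [ 0.6285 -0.1865  0.0724]
red 0.79 [ 0.6367 -0.1242  0.0654]
yellow 0.66 [ 0.6445 -0.0531  0.0579]
white 0.66 [0.6496 0.0123 0.0684]
[ 0.4533 -0.1921  0.2228] [ 0.5246 -0.7055  0.157 ]
```

View pics/s6.png

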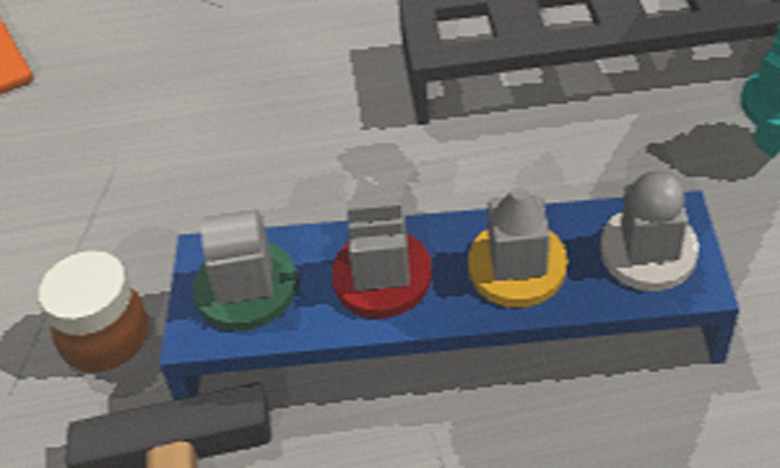

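View pics/t6.png

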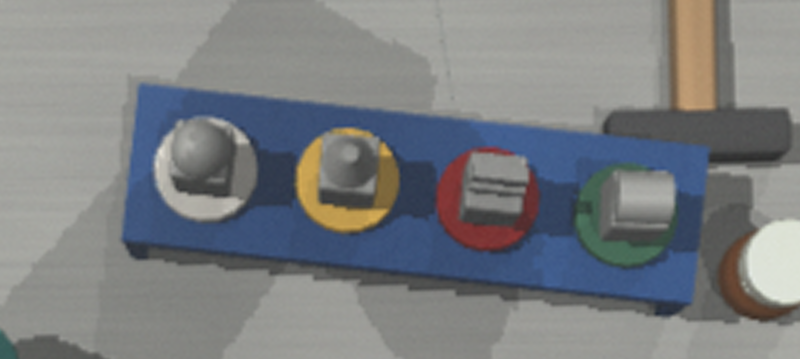

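```bash
python3 -c "
from plant import r
print(r.sign_off())"
```

```text
the job is handed in; nothing more can be done
None
```

All four tools are now in the blue rack in reverse order, and I handed the job in at about 26 s of the 106 s allowed. Left to right, the dark rack held green, red, yellow, white, and the blue rack now holds white, yellow, red, green.

- **Placement:** in the last top and scene pictures every collar lies flat on the blue plate. Collar centres read from the top picture are within about 2 mm of the holes I measured before placing anything.
- **Release and forces:** the gripper was open and well clear at the end. The highest wrist force in any move report was under 8 N.
- **Look-alikes:** I left the turquoise and pink tools alone; turquoise was still in place in the last scene picture, and pink was out of frame there.
- **Readings that disagreed:** the network's final tool centres differ from the collar centres by up to about 7 mm. This is expected, because it reports the middle of the visible surface. One colour check while I held the white tool was unusable because its mask hit the crop edge, so I relied on the picture and the TCP reading instead.

The sign-off call reported no verdict.

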